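Find the fresh desiccant cassette and load the dry-box magazine

ROBOT

A 6-joint arm with a two-finger parallel gripper is mounted at the origin on the work surface. World frame = base frame: x ahead of the robot, y to its left, z up, the work surface at z = 0. Lengths are in m, angles in degrees, forces in N, time in s.
With the tool pointing down it reaches from about 0.3 to 0.75 m from the base axis. Payload 8.5 kg.
Tool frame: the origin (TCP) lies at the very end of the fingers, on their centre line; the grasp point (between the pads) lies 19 mm behind it (env.pinch_z is the distance from the TCP to the grasp point, in m); z points along the fingers, y is the line along which they close (so a half turn about z gives the same grasp; the last joint's range is limited). The gripper opens to 85 mm and grips with 20 to 120 N. Pads are 22 mm wide; open, the fingers measure 114 mm over their backs; the gripper's body (76 mm by 85 mm) begins 54 mm behind the grasp point. The pads swing forward as they close: fully open they stand 13 mm farther back than shut.
Start: joints at [63.81, 21.807, 74.336, -0, 83.858, -12.336], TCP at [0.132, 0.534, 0.231] pointing down, gripper open.
Joint ranges: [-178.18, 178.18], [-50.72, 133.34], [12.68, 142.11], [-81.47, 261.47], [9.98, 163.14], [-165.26, 165.26]. Speed limits (degrees/s): [136.94, 136.94, 180, 180, 180, 180].

INTERFACE

Orientations are given as a 3x3 rotation matrix whose columns are the frame's x, y, z axes.
In Python, from rig import env, viewer gives the robot as it stands.
- The arm moves only by the tool drive_tool, never from a script. Its argument "series" is a list of rows, each a list of 3 entries, a list of its own where there are three numbers: the shift along the tool's x, y, z in m, then the turn about the tool's z in degrees, then the finger opening in m, from 0 to 0.0854. A call has 1 to 20 rows; each row is the pose to reach, as a shift and turn from the pose commanded when the call began, along the tool's axes at that moment; what a row does not reach only later rows make up. A row lasts 1/10 s, in which the tool goes at most 50 mm and 8.59 degrees, less where a joint would pass 70% of its speed; a pose out of reach is approached as far as the arm can. A call with a gripper value outside its range is refused whole. The fingers move at their own pace and stop on an object; "newtons" is the grip in N (left out, the last holds). Time passes only in rows, so rows that repeat a pose let the fingers close. It gives the time, the measured TCP pose, the force, the opening and the grip force at its end, in the units of the state.
- env.observe(): the state, without advancing time (a new reading comes with each control period).
- viewer.get_image(name): name is "scene" or "top" or "wrist"; returns a dict with "img" (384x512x3 uint8, red, green, blue), "depth" (384x512 float32, m along the optical axis (not along the pixel's ray), 0 where there is no reading), "camera_matrix" (3x3 intrinsics, pixels), "rvec" (rotation vector, rad) and "tvec" (3), from world to camera coordinates, as OpenCV has them. Camera axes: x right, y down, z forward; pixel columns grow to the right and rows downward; lengths in m; the calibration is good to about 2 mm. A picture is of the moment at which its call begins.
- env.close_job(): hands the job in; it is judged then, once.
The state is a dict: "time_s": time; "q": joint angles; "qvel": joint speeds; "joint_efforts": joint torques, N m; "position": TCP position; "tool_rot": TCP orientation; "ft_force": force on the tool from outside, world axes, zero at the start; "wrist_torque": the same for the moment, N m; "grip_width": finger opening in m; "gripper_force": force on a finger pad.
Only numpy, scipy, OpenCV 4.12 (cv2) and the standard library are available. Lean on these libraries where they do the work, as an engineer would, in place of code of your own. Each camera call takes 0.05 s, during which the arm holds its last target. There are 200 camera calls.

TASK

Lift the lids of the three grey tubs one at a time until you find the orange desiccant cassette, setting every lid you take off upright on the clear bench. Take the cassette out, lay it down on one of its large flat faces on the bench and let go, then pick it up again and press it, lying flat, into the white spring-loaded magazine on top of the green one until both yellow catches have snapped over it. Leave everything else where it is.

Things in the scene. Friction and masses are not known exactly. Their poses are not given: they have to be found in the camera images.
- tub_a_mouth (a point): A square grey open tub, 110 x 110 x 62 mm, wall and floor 4 mm, standing fast on the bench, covered by a loose lid at the start. This point is the centre of its mouth, 62 mm above the bench; z up, x and y along its sides. Its inner floor is 58 mm below this point.
- tub_b_mouth (a point): A square grey open tub, 110 x 110 x 62 mm, wall and floor 4 mm, standing fast on the bench, covered by a loose lid at the start. This point is the centre of its mouth, 62 mm above the bench; z up, x and y along its sides. Its inner floor is 58 mm below this point.
- tub_c_mouth (a point): A square grey open tub, 110 x 110 x 62 mm, wall and floor 4 mm, standing fast on the bench, covered by a loose lid at the start. This point is the centre of its mouth, 62 mm above the bench; z up, x and y along its sides. Its inner floor is 58 mm below this point.
- lid_a_grip (a point): Loose black lid, 114 x 114 x 5 mm, 90 g, with a plug 94 x 94 x 4 mm under it that drops loosely into the 102 mm square mouth of tub_a; blue grip bar on its middle, 50 mm long (lid's x), 14 mm thick (y), 30 mm high. This point: in the bar, 8 mm below its top, 22 mm above the lid's upper face; 89 mm above the bench with the lid on its tub, 31 mm with the lid set down on the bench.
- lid_b_grip (a point): Loose black lid, 114 x 114 x 5 mm, 90 g, with a plug 94 x 94 x 4 mm under it that drops loosely into the 102 mm square mouth of tub_b; blue grip bar on its middle, 50 mm long (lid's x), 14 mm thick (y), 30 mm high. This point: in the bar, 8 mm below its top, 22 mm above the lid's upper face; 89 mm above the bench with the lid on its tub, 31 mm with the lid set down on the bench.
- lid_c_grip (a point): Loose black lid, 114 x 114 x 5 mm, 90 g, with a plug 94 x 94 x 4 mm under it that drops loosely into the 102 mm square mouth of tub_c; blue grip bar on its middle, 50 mm long (lid's x), 14 mm thick (y), 30 mm high. This point: in the bar, 8 mm below its top, 22 mm above the lid's upper face; 89 mm above the bench with the lid on its tub, 31 mm with the lid set down on the bench.
- cassette_center (a point): Centre of the orange desiccant cassette: rigid block 70 mm long (its x), 26 thick (y), 45 wide (z), 90 to 170 g, white perforated panels on its two 70 x 45 faces, alike either way round. Starts under the lid of one tub, near the middle of its floor, standing free on a 70 x 26 edge (z up); a push on its upper part tips it over onto a large face.
- magazine: White spring-loaded magazine, fixed, on a grey foot 125 x 84 mm; origin on the bench under the well's middle, x along its long side, z up. Well 75 (x) x 50 mm (y) inside, for two cassettes lying flat. Four corner posts, 98 mm high, guide them; between the posts the long sides are cut down to 70 mm over 51 mm, leaving room for fingers that hold a cassette across its 45 mm width.
- magazine_mouth (a point): Centre of the magazine's mouth, level with the post tops, 98 mm above the bench. A flat cassette set between the posts comes to rest on the sloping catches, its underside about 84 mm and its top about 110 mm above the bench. Pushed down on the middle of its top with some 5 to 12 N it spreads the catches; they spring back over it once its top is below 73 mm.
- seat (a point): A point of the magazine on the well's axis, 60 mm above the bench: where the centre of the loaded upper cassette ends, held by the spring up against the catches. Axes as the magazine's.
- follower (a joint): The spring floor of the magazine: 0 at the top (as at the start, one green cassette on it, top 72 mm above the bench), grows as it is pushed down, in m; about 0.025 with two cassettes under the catches, stop at 0.034. Spring about 4 N at 0, 8 N at the stop.
- catch_near (a joint): Yellow spring catch at the middle of the well's -x end: 0 when it stands 7 mm into the well, grows to 0.012 m pushed outwards; about 1.5 N to start it, 2.5 N when spread. Its sloping top runs from 76 up to 89 mm above the bench, its flat underside is at 73 mm.
- catch_far (a joint): Yellow spring catch at the middle of the well's +x end: 0 when it stands 7 mm into the well, grows to 0.012 m pushed outwards; about 1.5 N to start it, 2.5 N when spread. Its sloping top runs from 76 up to 89 mm above the bench, its flat underside is at 73 mm.
- first_cassette: A green cassette of the same size that already lies flat in the magazine, under the catches; origin at the centre of its underside, z up.
- roller: Black printed roller, 52 mm across and 42 mm high, standing in one of the other two tubs: not the wanted part. Origin at the centre of its underside.
- bracket: White printed angle bracket, 60 x 40 x 42 mm, standing in the remaining tub: not the wanted part. Origin at the centre of its underside.
- spool: Small cardboard spool lying on the bench, 130 mm across, 50 mm high, bystander. Origin at the centre of its underside.
- scraper: Steel scraper with a wooden handle, about 280 mm long, lying flat on the bench along its x, handle to -x; bystander.
- carton: Small cardboard box 90 x 70 x 60 mm on the bench, bystander. Origin at the centre of its underside.
Mind the look-alikes: they are no part of the job. What is shaped like the part that bears lid_b_grip but purple or turquoise is not meant.

How it is judged (in metres and radians):
On the way:
1. the orange cassette lies on a large face on the bench, let go (height (world z) of cassette_center below 0.02 m and angle between the y axis of cassette_center and the z axis of magazine, either way round below 0.1 rad and contact force between cassette and the fingers below 0.1 N), for 0.2 s.
At the end, for the whole second after the job is handed in: Orange cassette flat (0.1 rad) in the magazine under both catches, centre within 6 mm sideways and 4 mm in height of the seat, long sides aligned; follower over 20 mm down and still, catches back within 3 mm, green one beneath. Each lid upright (0.12 rad), on the bench or its own tub (x of cassette_center in the frame of seat between -0.006 and 0.006 m and y of cassette_center in the frame of seat between -0.006 and 0.006 m and z of cassette_center in the frame of seat between -0.004 and 0.004 m and angle between the y axis of cassette_center and the z axis of magazine, either way round below 0.1 rad and angle between the x axis of cassette_center and the x axis of magazine, either way round below 0.15 rad and value of joint follower above 0.02 m and value of joint each of catch_near, catch_far below 0.003 m and horizontal distance between first_cassette and magazine below 0.008 m and velocity of joint follower below 0.02 m/s and angle between each of lid_a_grip, lid_b_grip, lid_c_grip's own z axis and vertical below 0.12 rad and (height (world z) of lid_a_grip between 0.02 and 0.042 m or (horizontal distance between lid_a_grip and tub_a_mouth below 0.012 m and height (world z) of lid_a_grip below 0.097 m)) and (height (world z) of lid_b_grip between 0.02 and 0.042 m or (horizontal distance between lid_b_grip and tub_b_mouth below 0.012 m and height (world z) of lid_b_grip below 0.097 m)) and (height (world z) of lid_c_grip between 0.02 and 0.042 m or (horizontal distance between lid_c_grip and tub_c_mouth below 0.012 m and height (world z) of lid_c_grip below 0.097 m))); the robot touches nothing.
It fails at once if the spool, the scraper or the carton is moved by more than 30 mm (distance of any of spool, scraper, carton from where it was at the start of the episode above 0.03 m).
It fails at once if the roller or the bracket is moved by more than 30 mm (distance of any of roller, bracket from where it was at the start of the episode above 0.03 m).
It fails at once if the green cassette comes out of the magazine (distance between first_cassette and magazine above 0.075 m).
It also fails if it takes over 72 s, if anything falls off the work surface, if the arm or the gripper's body presses on something with over 40 N, if the wrist force passes 120 N, or if a joint passes its speed limit or range.

## Working session

There is one attempt and no reset: what is moved stays moved. The work goes in short steps, Python scripts to look and compute and a tool call to move; the robot and the scene stay as the last step left them, time stands still between calls to the robot, and variables do not carry over. Pictures are saved under pics/ and viewed, at most 10 in all, crops included, and the job is handed in when it is done.

Besides the shell and the picture viewer there is one more tool, called as a command line: name --argument value ..., lists and objects as JSON in quotes. drive_tool: Moves the arm, as the interface text tells. Its arguments: {"type":"object","properties":{"series":{"type":"array"},"newtons":{"type":"number"}},"required":["series"]}

```bash
mkdir -p pics; cat > h.py <<'E'
import numpy as np, cv2
from rig import env, viewer
def shot(name,fn=None):
    d=viewer.get_image(name)
    if fn: cv2.imwrite('pics/'+fn,cv2.cvtColor(d['img'],cv2.COLOR_RGB2BGR))
    np.savez(''+name+'.npz',**{k:np.array(v) for k,v in d.items()})
    return d
def load(name): return dict(np.load(''+name+'.npz'))
def cloud(d):
    K=d['camera_matrix'];R=cv2.Rodrigues(np.array(d['rvec'],float).reshape(3,1))[0];t=np.array(d['tvec']).ravel()
    h,w=d['depth'].shape;u,v=np.meshgrid(np.arange(w),np.arange(h));z=d['depth']
    P=np.stack([(u-K[0,2])/K[0,0]*z,(v-K[1,2])/K[1,1]*z,z],-1)
    return (P-t)@R
E
python3 - <<'E'
from h import *
a=shot('top');b=shot('scene')
cv2.imwrite('pics/a.png',cv2.cvtColor(a['img'],cv2.COLOR_RGB2BGR))
cv2.imwrite('pics/b.png',cv2.cvtColor(b['img'],cv2.COLOR_RGB2BGR))
s=env.observe();print(s['time_s'],s['position'],s['tool_rot'],s['ft_force'],s['grip_width'],env.pinch_z)
E
```

```text
0.1 [0.1315563  0.53376237 0.23075663] [[-9.70916181e-01  2.39418895e-01 -6.01425827e-04]
 [ 2.39419471e-01  9.70915465e-01 -1.21512247e-03]
 [ 2.93010358e-04 -1.32377513e-03 -9.99999081e-01]] [-0.50368264 -0.22286553 -0.25124375] 0.0854508966866528 0.0187
```

View pics/a.png

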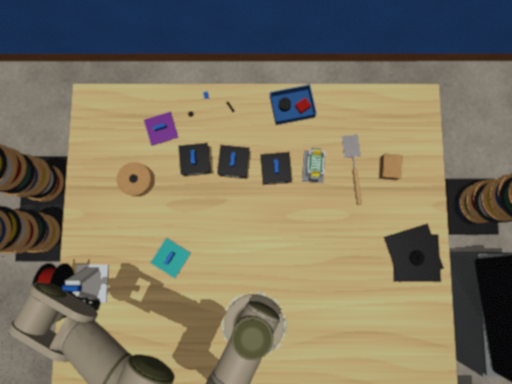

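View pics/b.png

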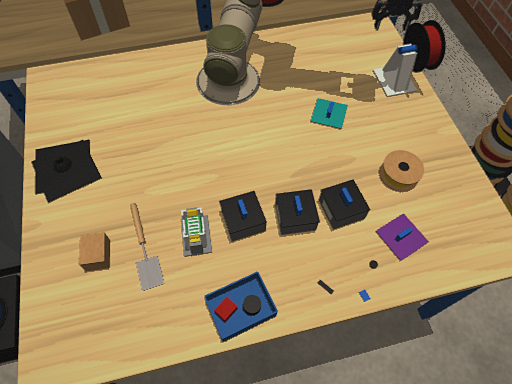

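The top view shows the three black lids with blue bars at (195,159), (234,161) and (276,168), and the magazine at (315,164). The purple and turquoise decoys are at (160,128) and (170,257). The scene view shows the same layout.

```bash
python3 - <<'E'
from h import *
for n in ['top','scene']:
    d=load(n);P=cloud(d);hsv=cv2.cvtColor(d['img'],cv2.COLOR_RGB2HSV)
    H,S,V=[hsv[...,i].astype(int) for i in range(3)]
    for nm,m in dict(blue=(H>100)&(H<125)&(S>150)&(V>60),yel=(H>22)&(H<35)&(S>170)&(V>120),green=(H>45)&(H<85)&(S>80)).items():
        if nm=='blue': m=m&(P[...,2]>.07)&(P[...,2]<.13)
        k,l,st,c=cv2.connectedComponentsWithStats(m.astype(np.uint8))
        for i in range(1,k):
            if st[i,4]<8: continue
            q=P[l==i];q=q[np.abs(q[:,2]-np.median(q[:,2]))<.03];
            e=cv2.minAreaRect((q[:,:2]*1000).astype(np.float32))
            print(n,nm,st[i,4],c[i].round(),np.median(q,0).round(3),q[:,2].max().round(3),np.round(e[0]),np.round(e[1]),round(e[2]))
    # lids
    m=(V<70)&(P[...,2]>.055)&(P[...,2]<.08)&(P[...,0]>.3)
    k,l,st,c=cv2.connectedComponentsWithStats(m.astype(np.uint8))
    for i in range(1,k):
        if st[i,4]<150: continue
        e=cv2.minAreaRect((P[l==i][:,:2]*1000).astype(np.float32));print(n,'lid',st[i,4],c[i].round(),np.median(P[l==i],0).round(3),np.round(e[0]),np.round(e[1]),round(e[2]))
    m=(P[...,2]>.085)&(P[...,2]<.105)&(S<60)&(V>130)&(P[...,0]>.3)&(abs(P[...,1])<.4)
    e=cv2.minAreaRect((P[m][:,:2]*1000).astype(np.float32));print(n,'mag',m.sum(),np.round(e[0]),np.round(e[1]),round(e[2],1))
    for y,x in [(164,315),(110,295),(170,391),(160,352),(180,134)] if n=='top' else []: print((x,y),P[y,x].round(3))
E
```

```text
top blue 66 [193. 157.] [0.623 0.228 0.097] 0.105 [623. 232.] [50. 20.] 7
top blue 60 [232. 159.] [0.614 0.081 0.097] 0.105 [616.  82.] [17. 49.] 86
top blue 57 [276. 166.] [ 0.588 -0.083  0.098] 0.104 [589. -83.] [50. 16.] 2
top yel 18 [317. 152.] [ 0.642 -0.237  0.085] 0.093 [ 644. -236.] [19. 13.] 82
top yel 20 [315. 173.] [ 0.562 -0.229  0.079] 0.092 [ 562. -228.] [19. 10.] 82
top green 8 [310. 162.] [ 0.605 -0.212  0.074] 0.077 [ 605. -212.] [ 1. 26.] 90
top green 84 [ 26. 177.] [ 0.603  1.076 -0.272] -0.248 [ 606. 1084.] [ 32. 122.] 70
top green 77 [507. 200.] [ 0.483 -1.074 -0.139] -0.12 [  492. -1077.] [96. 22.] 5
top green 45 [ 40. 226.] [ 0.381  1.075 -0.406] -0.389 [ 379. 1078.] [97. 21.] 8
top lid 712 [195. 159.] [0.619 0.221 0.069] [621. 227.] [109. 109.] 6
top lid 721 [233. 161.] [0.609 0.072 0.068] [613.  78.] [108. 110.] 84
top lid 688 [276. 168.] [ 0.585 -0.084  0.068] [587. -83.] [109. 104.] 6
top mag 51 [ 605. -232.] [60. 86.] 84.8
(315, 164) [ 0.599 -0.23   0.075]
(295, 110) [ 0.834 -0.163  0.009]
(391, 170) [ 0.578 -0.518  0.066]
(352, 160) [ 0.631 -0.388  0.001]
[... 656 characters left out ...]
 -248.] [15. 64.] 77
scene green 11 [193. 219.] [ 0.582 -0.228  0.071] 0.077 [ 582. -229.] [20.  5.] 85
scene green 11 [193. 222.] [ 0.593 -0.227  0.073] 0.075 [ 593. -229.] [23.  4.] 83
scene green 11 [193. 225.] [ 0.604 -0.232  0.071] 0.074 [ 604. -230.] [20.  4.] 77
scene green 11 [194. 229.] [ 0.614 -0.23   0.072] 0.077 [ 615. -232.] [21.  5.] 74
scene green 13 [194. 232.] [ 0.626 -0.235  0.071] 0.076 [ 626. -233.] [23.  6.] 90
scene lid 1125 [344. 201.] [0.632 0.223 0.067] [625. 230.] [115. 116.] 5
scene lid 1195 [242. 213.] [ 0.596 -0.087  0.066] [590. -82.] [115. 114.] 4
scene lid 1163 [297. 209.] [0.623 0.075 0.066] [616.  81.] [113. 116.] 85
scene mag 69 [ 605. -231.] [59. 86.] 85.2
```

```bash
cat >> h.py <<'E'
def plan(*T):
    "rows relative to the measured pose; T: (x,y,z,world angle of the long axis/ tool x, deg)"
    s=env.observe();R=np.array(s['tool_rot']);p=np.array(s['position'])
    cur=np.degrees(np.arctan2(R[1,0],R[0,0]))
    print('pos',p.round(4),'xang',cur.round(2),'t',s['time_s'],'w',s['grip_width'])
    for x,y,z,a in T:
        dl=(a-cur+90)%180-90
        print((R.T@(np.array([x,y,z])-p)).round(4),'turn',(-dl).round(1))
E
python3 -c "
from h import *
plan((.623,.231,.15,7),(.623,.231,.07,7),(.43,.25,.17,7))"
```

```text
pos [0.1316 0.5338 0.2308] xang 166.15 t 0.1 w 0.0854508966866528
[-0.5497 -0.1762  0.0808] turn -20.9
[-0.5497 -0.1761  0.1608] turn -20.9
[-0.3577 -0.204   0.0609] turn -20.9
```

drive_tool --series '[[[-0.55,-0.176,0.06],-20.9,0.06],[[-0.55,-0.176,0.06],-20.9,0.06],[[-0.55,-0.176,0.06],-20.9,0.06],[[-0.55,-0.176,0.06],-20.9,0.06],[[-0.55,-0.176,0.06],-20.9,0.06],[[-0.55,-0.176,0.06],-20.9,0.06],[[-0.55,-0.176,0.06],-20.9,0.06],[[-0.55,-0.176,0.06],-20.9,0.06],[[-0.55,-0.176,0.06],-20.9,0.06],[[-0.55,-0.176,0.06],-20.9,0.06],[[-0.55,-0.176,0.06],-20.9,0.06],[[-0.55,-0.176,0.06],-20.9,0.06],[[-0.55,-0.176,0.06],-20.9,0.06],[[-0.55,-0.176,0.06],-20.9,0.06],[[-0.55,-0.176,0.06],-20.9,0.06],[[-0.55,-0.176,0.06],-20.9,0.06]]' --newtons 40

```text
time_s: 1.7
position: [0.6227, 0.2324, 0.1718]
tool_rot: [[-0.992, -0.124, 0.0], [-0.124, 0.992, 0.0], [-0.0, 0.0, -1.0]]
ft_force: [-0.2, 0.6, -1.1]
grip_width: 0.0604
gripper_force: 0.0
```

```bash
python3 - <<'E'
from h import *
plan((.623,.231,.07,7))
d=shot('wrist','c.png');P=cloud(d);hsv=cv2.cvtColor(d['img'],cv2.COLOR_RGB2HSV)
H,S,V=[hsv[...,i].astype(int) for i in range(3)]
m=(H>100)&(H<125)&(S>150)&(V>60)
print(m.sum());k,l,st,c=cv2.connectedComponentsWithStats(m.astype(np.uint8))
for i in range(1,k):
    if st[i,4]<100: continue
    q=P[l==i];q=q[(q[:,2]>.09)&(q[:,2]<.105)]
    if len(q)<20: continue
    e=cv2.minAreaRect((q[:,:2]*1000).astype(np.float32));print(st[i],np.median(q,0),np.round(e[0],1),np.round(e[1]),round(e[2],1))
E
```

```text
pos [0.6227 0.2324 0.1718] xang -172.87 t 1.7 w 0.06041234018278855
[-1.000e-04 -1.500e-03  1.018e-01] turn 0.1
2382
[  36  131   39   71 1690] [0.61315586 0.08327811 0.09638271] [616.4  82.4] [15. 50.] 84.3
[241 170  19  45 630] [0.6139981  0.22982583 0.09657436] [616.1 230.4] [34. 13.] 6.4
```

View pics/c.png

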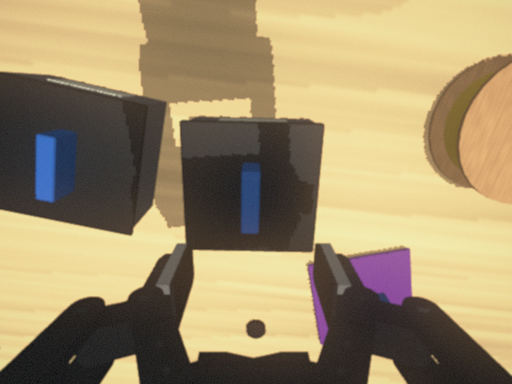

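The wrist view shows lid A's bar at (250,197), between the fingers and aligned, so I can go down and grip it.

drive_tool --series '[[[0,-0.001,0.05],0,0.06],[[0,-0.001,0.1],0,0.06],[[0,-0.001,0.101],0,0.06],[[0,-0.001,0.101],0,0.004],[[0,-0.001,0.101],0,0.004],[[0,-0.001,0.101],0,0.004],[[0,-0.001,0.101],0,0.004],[[0,-0.001,0.101],0,0.004],[[0,-0.001,0.08],0,0.004],[[0,-0.001,0.05],0,0.004],[[0.04,0.01,0.04],0,0.004],[[0.085,0.02,0.05],0,0.004],[[0.13,0.03,0.07],0,0.004],[[0.175,0.04,0.1],0,0.004],[[0.189,0.044,0.125],0,0.004],[[0.189,0.044,0.145],0,0.004],[[0.189,0.044,0.156],0,0.004],[[0.189,0.044,0.158],0,0.004],[[0.189,0.044,0.158],0,0.004]]' --newtons 40

```text
time_s: 3.65
position: [0.4314, 0.2521, 0.0143]
tool_rot: [[-0.992, -0.122, 0.002], [-0.122, 0.992, 0.001], [-0.002, 0.0, -1.0]]
ft_force: [1.2, 0.1, 0.2]
grip_width: 0.0128
gripper_force: 41.9
```

```bash
python3 - <<'E'
from h import *
s=env.observe();print(s['ft_force'],s['grip_width'],s['gripper_force'])
d=shot('top','d.png');P=cloud(d);hsv=cv2.cvtColor(d['img'],cv2.COLOR_RGB2HSV)
cv2.imwrite('pics/d.png',cv2.resize(cv2.cvtColor(d['img'],cv2.COLOR_RGB2BGR)[100:270,130:360],None,fx=3,fy=3))
plan((.43,.25,.012,6),(.43,.25,.13,6),(.616,.082,.14,-5.5))
E
```

```text
[1.19768801 0.10757567 0.21667352] 0.012849569607197442 41.92526042461395
pos [0.4316 0.252  0.0142] xang -172.97 t 3.7 w 0.012973953511471754
[ 0.0018 -0.0018  0.0022] turn 1.0
[ 0.0016 -0.0018 -0.1158] turn 1.0
[-0.1625 -0.1913 -0.1256] turn 12.5
```

View pics/d.png

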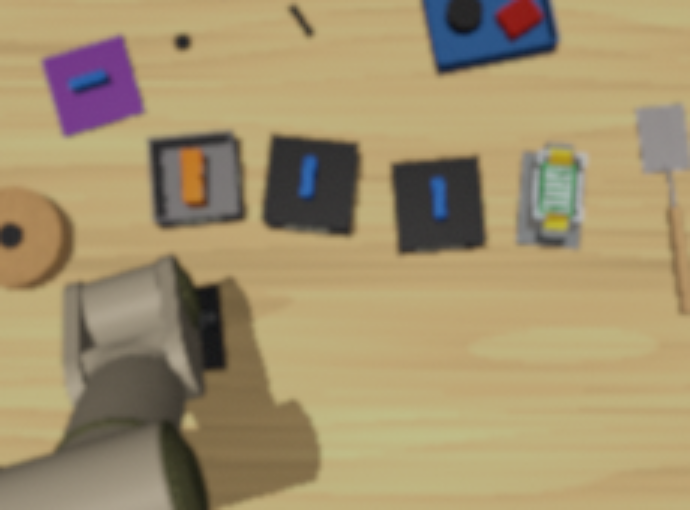

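The orange cassette is standing in tub A, at crop (193,176), and lid A has been carried to the bench. I'll lower it the last 2 mm, release it and look at the cassette up close.

drive_tool --series '[[[0,0,0.002],0,0.004],[[0,0,0.002],0,0.004],[[0,0,0.002],0,0.05],[[0,0,0.002],0,0.05],[[0,0,-0.01],0,0.05],[[0,0,-0.05],0,0.05],[[-0.03,-0.003,-0.1],0,0.05],[[-0.075,-0.007,-0.14],0,0.05],[[-0.12,-0.01,-0.16],0,0.05],[[-0.15,-0.015,-0.16],0,0.05],[[-0.15,-0.015,-0.16],0,0.05]]'

```text
time_s: 4.8
position: [0.5862, 0.2545, 0.1741]
tool_rot: [[-0.993, -0.12, 0.005], [-0.12, 0.993, 0.001], [-0.005, 0.0, -1.0]]
ft_force: [-1.0, -0.6, -0.7]
grip_width: 0.0499
gripper_force: 0.0
```

```bash
python3 - <<'E'
from h import *
for n,sz in [('wrist',500),('top',20)]:
    d=shot(n,'e_%s.png'%n);P=cloud(d);hsv=cv2.cvtColor(d['img'],cv2.COLOR_RGB2HSV)
    H,S,V=[hsv[...,i].astype(int) for i in range(3)]
    m=(H>5)&(H<20)&(S>150)&(V>90)&(P[...,2]>.043)&(P[...,2]<.055)&(P[...,0]>.5)&(P[...,1]>.15)&(P[...,1]<.3)
    q=P[m];e=cv2.minAreaRect((q[:,:2]*1000).astype(np.float32));print(n,m.sum(),np.median(q,0),np.round(e[0],1),np.round(e[1]),round(e[2],1))
plan((.62,.235,.03,5))
E
```

```text
wrist 1797 [0.62433345 0.23569122 0.04852799] [627.4 235.5] [70. 26.] 3.7
top 54 [0.61146391 0.22817671 0.04874792] [625.3 232.4] [67. 23.] 2.4
pos [0.5816 0.2551 0.1725] xang -173.0 t 4.9 w 0.04984030997953526
[-0.0359 -0.0246  0.1425] turn 2.0
```

View pics/e_wrist.png

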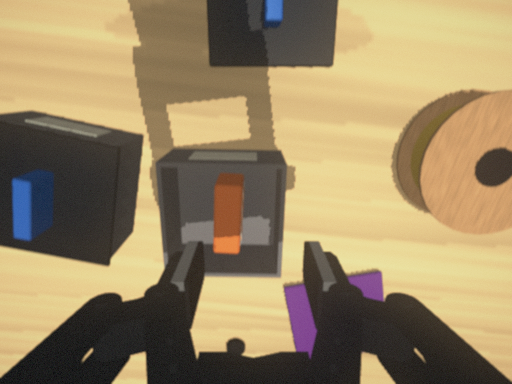

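The wrist view shows the cassette standing in tub A at (228,212), long axis along the tool's x, with room for the fingers on both sides.

```bash
python3 -c "
from h import *
plan((.627,.235,.1725,3.5),(.627,.235,.02,3.5),(.627,.235,.14,3.5),(.43,-.20,.14,-5.5))"
```

```text
pos [0.5816 0.2551 0.1725] xang -173.0 t 4.9 w 0.04984030997953526
[-0.0427 -0.0255 -0.    ] turn 3.5
[-0.0428 -0.0254  0.1525] turn 3.5
[-0.0427 -0.0255  0.0325] turn 3.5
[ 0.2059 -0.4332  0.0328] turn 12.5
```

drive_tool --series '[[[-0.043,-0.0255,0.02],3.5,0.05],[[-0.043,-0.0255,0.05],3.5,0.05],[[-0.043,-0.0255,0.09],3.5,0.05],[[-0.043,-0.0255,0.13],3.5,0.05],[[-0.043,-0.0255,0.1525],3.5,0.05],[[-0.043,-0.0255,0.1525],3.5,0.05],[[-0.043,-0.0255,0.1525],3.5,0.01],[[-0.043,-0.0255,0.1525],3.5,0.01],[[-0.043,-0.0255,0.1525],3.5,0.01],[[-0.043,-0.0255,0.1525],3.5,0.01],[[-0.043,-0.0255,0.1525],3.5,0.01],[[-0.043,-0.0255,0.13],3.5,0.01],[[-0.043,-0.0255,0.09],3.5,0.01],[[-0.043,-0.0255,0.05],3.5,0.01],[[-0.043,-0.0255,0.033],3.5,0.01],[[-0.043,-0.0255,0.033],3.5,0.01]]' --newtons 40

```text
time_s: 6.5
position: [0.6282, 0.2356, 0.1432]
tool_rot: [[-0.998, -0.062, 0.006], [-0.062, 0.998, 0.001], [-0.006, 0.001, -1.0]]
ft_force: [0.6, 0.8, -1.9]
grip_width: 0.0254
gripper_force: 39.4
```

```bash
python3 - <<'E'
from h import *
plan((.43,-.20,.14,-5.5),(.43,-.20,.0165,-5.5))
E
```

```text
pos [0.6282 0.2356 0.1432] xang -176.45 t 6.5 w 0.025438748691433356
[ 0.2247 -0.4225  0.0017] turn 9.0
[ 0.2254 -0.4225  0.1252] turn 9.0
```

drive_tool --series '[[[0.024,-0.044,0],1,0.01],[[0.048,-0.09,0],2,0.01],[[0.072,-0.135,0],3,0.01],[[0.096,-0.18,0],4,0.01],[[0.12,-0.225,0],5,0.01],[[0.144,-0.27,0],6,0.01],[[0.168,-0.315,0],7,0.01],[[0.192,-0.36,0],8,0.01],[[0.216,-0.405,0.01],9,0.01],[[0.225,-0.422,0.04],9,0.01],[[0.225,-0.422,0.08],9,0.01],[[0.225,-0.422,0.11],9,0.01],[[0.225,-0.422,0.122],9,0.01],[[0.225,-0.422,0.122],9,0.01],[[0.225,-0.422,0.122],9,0.01]]'

```text
time_s: 8.0
position: [0.4278, -0.1992, 0.0171]
tool_rot: [[-0.995, 0.095, -0.002], [0.095, 0.995, 0.002], [0.002, 0.001, -1.0]]
ft_force: [-0.1, 0.8, -1.3]
grip_width: 0.0253
gripper_force: 42.8
```

```bash
python3 - <<'E'
from h import *
d=shot('scene');P=cloud(d);hsv=cv2.cvtColor(d['img'],cv2.COLOR_RGB2HSV)
H,S,V=[hsv[...,i].astype(int) for i in range(3)]
m=(H>5)&(H<17)&(S>170)&(V>80)&(P[...,2]<.1)&(abs(P[...,0]-.45)<.08)&(abs(P[...,1]+.2)<.08)
print(m.sum(),np.percentile(P[m][:,2],[2,50,98]))
plan((.43,-.20,.0165,-5.5))
E
```

```text
161 [0.00744291 0.04492894 0.05066007]
pos [ 0.4281 -0.1993  0.0174] xang 174.54 t 8.05 w 0.025141582012888342
[-0.002  -0.0005  0.0009] turn 0.0
```

drive_tool --series '[[[0,0,0.002],0,0.01],[[0,0,0.002],0,0.01],[[0,0,0.002],0,0.04],[[0,0,0.001],0,0.085],[[0,0,0.0],0,0.085],[[0,0,-0.003],0,0.085],[[0,0,-0.006],0,0.085],[[0,0,-0.006],0,0.085],[[0,-0.015,-0.006],0,0.085],[[0,-0.025,-0.006],0,0.085],[[0,-0.035,-0.006],0,0.085],[[0,-0.045,-0.006],0,0.085],[[0,-0.055,-0.006],0,0.085],[[0,-0.059,-0.006],0,0.085],[[0,-0.059,-0.006],0,0.085],[[0,-0.059,-0.006],0,0.085],[[0,-0.059,-0.05],0,0.085],[[0.04,-0.059,-0.1],0,0.085],[[0.04,-0.059,-0.12],0,0.085],[[0.04,-0.059,-0.12],0,0.085]]'

```text
time_s: 10.05
position: [0.3835, -0.2552, 0.1419]
tool_rot: [[-0.995, 0.095, 0.005], [0.095, 0.995, -0.005], [-0.005, -0.005, -1.0]]
ft_force: [-0.5, -1.0, -1.2]
grip_width: 0.0851
gripper_force: 0.0
```

```bash
python3 - <<'E'
from h import *
d=shot('wrist','f.png');P=cloud(d)
m=(P[...,2]>.02)&(P[...,2]<.06)&(abs(P[...,0]-.43)<.09)&(abs(P[...,1]+.22)<.1)
q=P[m];print(m.sum());e=cv2.minAreaRect((q[:,:2]*1000).astype(np.float32));print(np.median(q,0),np.round(e[0],1),np.round(e[1]),round(e[2],1))
plan((e[0][0]/1e3,e[0][1]/1e3,.014,-5.5))
E
```

```text
3449
[ 0.42208465 -0.23500383  0.02593861] [ 425.4 -234.7] [44. 69.] 84.7
pos [ 0.3834 -0.2548  0.1399] xang 174.55 t 10.1 w 0.08505856439304073
[-0.0396  0.0243  0.1259] turn 0.0
```

View pics/f.png

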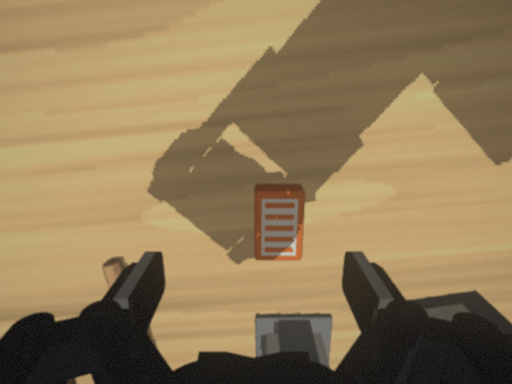

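The cassette now lies flat, white panel up, at (280,222), measured at 44 x 69 mm with its top at 26 mm. Before gripping it I'll look at the magazine from close by, since that fit is tight.

drive_tool --series '[[[-0.04,0.009,-0.05],0,0.085],[[-0.085,0.018,-0.07],0,0.085],[[-0.13,0.027,-0.08],0,0.085],[[-0.164,0.036,-0.08],0,0.085],[[-0.164,0.036,-0.08],0,0.085],[[-0.164,0.036,-0.08],0,0.085],[[-0.164,0.036,-0.08],0,0.085]]'

```text
time_s: 10.8
position: [0.5491, -0.2342, 0.2172]
tool_rot: [[-0.995, 0.095, -0.002], [0.095, 0.995, 0.001], [0.002, 0.001, -1.0]]
ft_force: [-0.4, 0.2, 0.0]
grip_width: 0.0852
gripper_force: 0.0
```

```bash
python3 - <<'E'
from h import *
d=shot('wrist','g.png');P=cloud(d);hsv=cv2.cvtColor(d['img'],cv2.COLOR_RGB2HSV)
H,S,V=[hsv[...,i].astype(int) for i in range(3)]
near=(abs(P[...,0]-.604)<.08)&(abs(P[...,1]+.231)<.06)
def rect(nm,m):
    q=P[m&near];e=cv2.minAreaRect((q[:,:2]*1000).astype(np.float32));print(nm,len(q),q.mean(0).round(4),np.round(e[0],1),np.round(e[1],1),round(e[2],1))
rect('posts',(P[...,2]>.093)&(P[...,2]<.102))
rect('green',(H>45)&(H<85)&(S>80)&(P[...,2]>.066)&(P[...,2]<.077))
y=(H>22)&(H<35)&(S>150)&(V>90)
rect('yn',y&(P[...,0]<.59));rect('yf',y&(P[...,0]>.62))
rect('foot',(P[...,2]>.002)&(P[...,2]<.02))
cv2.imwrite('pics/g.png',cv2.resize(cv2.cvtColor(d['img'],cv2.COLOR_RGB2BGR),(800,600)))
plan((.4254,-.2347,.06,-5.3),(.4254,-.2347,.003,-5.3))
E
```

```text
posts 701 [ 0.6017 -0.2303  0.0972] [ 605.  -230.9] [59.9 85.7] 85.1
green 881 [ 0.6074 -0.2313  0.0718] [ 605.6 -231.4] [43.8 66.1] 85.1
yn 10 [ 0.5626 -0.2334  0.0797] [ 562.2 -229.5] [22.8 14.3] 84.8
yf 43 [ 0.6522 -0.2369  0.076 ] [ 645.2 -235.4] [24.1 21.2] 84.6
foot 1559 [ 0.5746 -0.2329  0.0078] [ 604.4 -230.8] [ 84.1 124.4] 85.2
pos [ 0.549  -0.2344  0.2177] xang 174.51 t 10.85 w 0.08485203117837567
[ 0.1228 -0.0122  0.1578] turn -0.2
[ 0.1227 -0.0123  0.2148] turn -0.2
```

View pics/g.png

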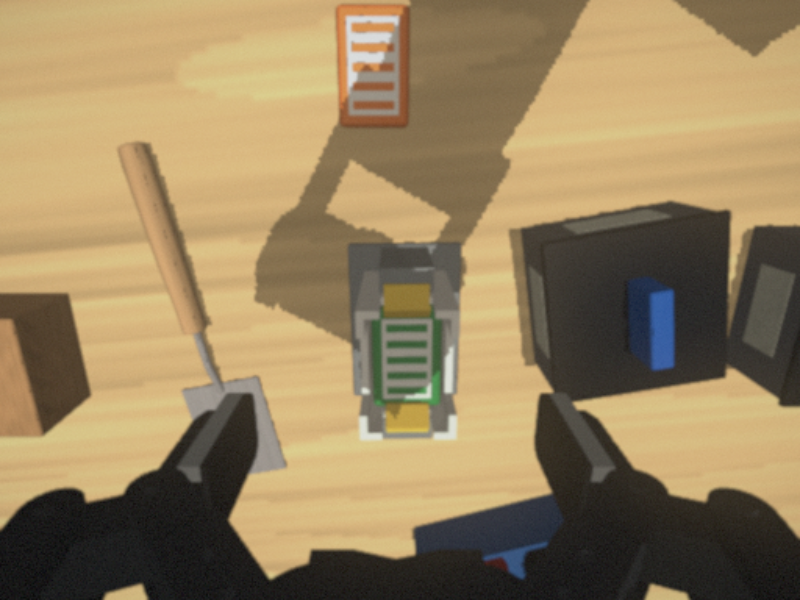

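The magazine is centred at picture (405,350). Its posts, foot and green cassette all agree on (0.605, -0.231) and a yaw of -4.9°. Now I'll grip the cassette.

drive_tool --series '[[[0.04,-0.004,0.03],0,0.075],[[0.08,-0.008,0.07],0,0.075],[[0.12,-0.012,0.11],0,0.075],[[0.123,-0.0123,0.15],0,0.075],[[0.123,-0.0123,0.19],0,0.075],[[0.123,-0.0123,0.213],0,0.075],[[0.123,-0.0123,0.215],0,0.075],[[0.123,-0.0123,0.215],0,0.03],[[0.123,-0.0123,0.215],0,0.03],[[0.123,-0.0123,0.215],0,0.03],[[0.123,-0.0123,0.215],0,0.03],[[0.123,-0.0123,0.215],0,0.03],[[0.123,-0.0123,0.19],0,0.03],[[0.123,-0.0123,0.15],0,0.03],[[0.123,-0.0123,0.11],0,0.03],[[0.123,-0.0123,0.06],0,0.03],[[0.123,-0.0123,0.06],0,0.03],[[0.123,-0.0123,0.06],0,0.03]]' --newtons 40

```text
time_s: 12.65
position: [0.4264, -0.235, 0.1596]
tool_rot: [[-0.995, 0.095, 0.002], [0.095, 0.995, -0.002], [-0.003, -0.002, -1.0]]
ft_force: [-0.0, -0.8, -1.0]
grip_width: 0.0442
gripper_force: 41.5
```

```bash
python3 - <<'E'
from h import *
s=env.observe();print(s['gripper_force'])
d=shot('scene','hh.png');P=cloud(d);hsv=cv2.cvtColor(d['img'],cv2.COLOR_RGB2HSV)
H,S,V=[hsv[...,i].astype(int) for i in range(3)]
m=(H>5)&(H<17)&(S>170)&(V>80)&(abs(P[...,0]-.44)<.08)&(abs(P[...,1]+.235)<.05)&(P[...,2]>.05)
q=P[m];print(m.sum(),np.percentile(q,[2,98],axis=0).round(3))
plan((.605,-.231,.16,-4.9),(.605,-.231,.09,-4.9))
E
```

```text
41.536601185798645
169 [[ 0.402 -0.256  0.16 ]
 [ 0.462 -0.213  0.184]]
pos [ 0.4259 -0.2346  0.1583] xang 174.55 t 12.7 w 0.04394198134669193
[-0.1779  0.0206 -0.0017] turn -0.5
[-0.1779  0.0206  0.0683] turn -0.5
```

drive_tool --series '[[[-0.045,0.005,0],-0.5,0.03],[[-0.09,0.01,0],-0.5,0.03],[[-0.135,0.016,0],-0.5,0.03],[[-0.178,0.0206,0.01],-0.5,0.03],[[-0.178,0.0206,0.03],-0.5,0.03],[[-0.178,0.0206,0.04],-0.5,0.03],[[-0.178,0.0206,0.04],-0.5,0.03],[[-0.178,0.0206,0.04],-0.5,0.03]]'

```text
time_s: 13.5
position: [0.6048, -0.2316, 0.1185]
tool_rot: [[-0.996, 0.087, -0.001], [0.087, 0.996, 0.0], [0.001, 0.0, -1.0]]
ft_force: [0.4, -0.4, -0.6]
grip_width: 0.0443
gripper_force: 41.5
```

```bash
python3 - <<'E'
from h import *
plan((.605,-.231,.09,-4.9))
for n in ['scene','top','wrist']:
    d=shot(n);P=cloud(d);hsv=cv2.cvtColor(d['img'],cv2.COLOR_RGB2HSV)
    H,S,V=[hsv[...,i].astype(int) for i in range(3)]
    near=(abs(P[...,0]-.605)<.08)&(abs(P[...,1]+.231)<.05)
    for nm,m in [('or',(H>5)&(H<17)&(S>170)&(V>80)&near&(P[...,2]>.1)),('posts',near&(S<60)&(V>110)&(P[...,2]>.09)&(P[...,2]<.102))]:
        if m.sum()<10: continue
        q=P[m];print(n,nm,m.sum(),np.percentile(q,[2,98],axis=0).round(4).tolist())
d=load('scene');cv2.imwrite('pics/i.png',cv2.resize(cv2.cvtColor(d['img'],cv2.COLOR_RGB2BGR)[130:280,110:310],None,fx=4,fy=4))
E
```

```text
pos [ 0.6048 -0.2316  0.1185] xang 175.01 t 13.5 w 0.044290160198317975
[-0.0002  0.0006  0.0285] turn -0.1
scene or 150 [[0.5914, -0.2519, 0.1205], [0.6396, -0.2106, 0.1435]]
scene posts 32 [[0.6286, -0.264, 0.0929], [0.6479, -0.2055, 0.0994]]
wrist or 5169 [[0.5694, -0.2525, 0.138], [0.6369, -0.2084, 0.1418]]
wrist posts 1095 [[0.5605, -0.2579, 0.0905], [0.5805, -0.1988, 0.0988]]
```

View pics/i.png

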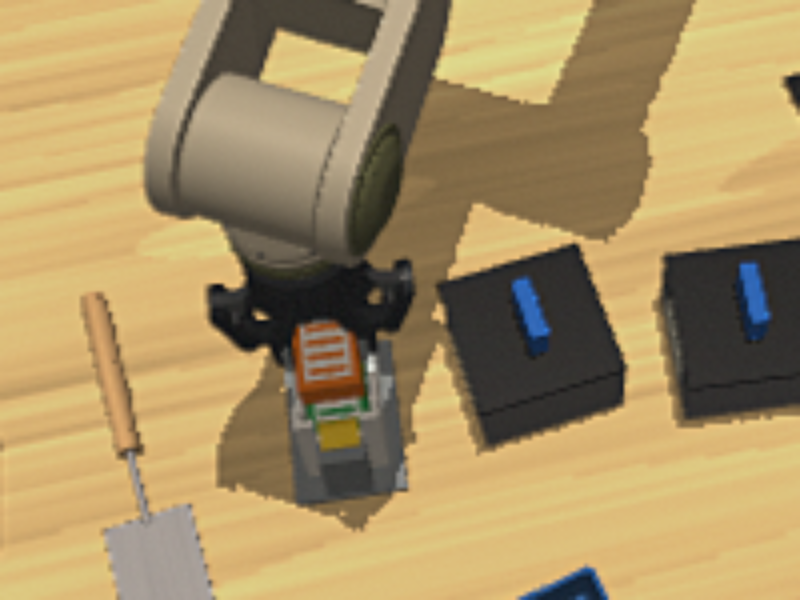

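The scene crop shows the cassette level above the magazine, at crop (328,365), with the posts below. I'll measure how well it's centred before lowering it.

```bash
python3 - <<'E'
from h import *
d=load('wrist');P=cloud(d)
m=(P[...,2]>.136)&(P[...,2]<.148)&(abs(P[...,0]-.605)<.06)&(abs(P[...,1]+.231)<.03)
hsv=cv2.cvtColor(d['img'],cv2.COLOR_RGB2HSV);m&=(hsv[...,1]>150)&(hsv[...,0]<18)
q=P[m];e=cv2.minAreaRect((q[:,:2]*1000).astype(np.float32));print(m.sum(),q[:,2].mean(),e)
E
```

```text
7163 0.1400774608995124 ((603.7147827148438, -230.77357482910156), (44.713470458984375, 69.33451080322266), 85.17405700683594)
```

drive_tool --series '[[[-0.001,0,0.005],0,0.03],[[-0.001,0,0.013],0,0.03],[[-0.001,0,0.02],0,0.03],[[-0.001,0,0.026],0,0.03],[[-0.001,0,0.029],0,0.03],[[-0.001,0,0.029],0,0.03]]'

```text
time_s: 14.25
position: [0.6062, -0.2314, 0.0887]
tool_rot: [[-0.996, 0.086, -0.001], [0.086, 0.996, 0.001], [0.001, 0.0, -1.0]]
ft_force: [0.5, 0.4, -1.1]
grip_width: 0.044
gripper_force: 41.5
```

drive_tool --series '[[[0,0,0.001],0,0.03],[[0,0,0.001],0,0.05],[[0,0,0.001],0,0.06],[[0,0,0.001],0,0.065],[[0,0,-0.02],0,0.065],[[0,0,-0.06],0,0.065],[[0.04,0,-0.09],0,0.0],[[0.05,0,-0.09],0,0.0],[[0.05,0,-0.09],0,0.0],[[0.05,0,-0.09],0,0.0],[[0.05,0,-0.09],0,0.0]]'

```text
time_s: 15.35
position: [0.557, -0.2271, 0.178]
tool_rot: [[-0.996, 0.086, -0.001], [0.086, 0.996, 0.001], [0.002, 0.001, -1.0]]
ft_force: [-0.2, 0.4, 0.4]
grip_width: 0.0004
gripper_force: 0.0
```

```bash
python3 - <<'E'
from h import *
d=shot('wrist');P=cloud(d);hsv=cv2.cvtColor(d['img'],cv2.COLOR_RGB2HSV)
m=(P[...,2]>.1)&(P[...,2]<.125)&(abs(P[...,0]-.605)<.06)&(abs(P[...,1]+.231)<.03)&(hsv[...,1]>150)&(hsv[...,0]<18)
q=P[m];e=cv2.minAreaRect((q[:,:2]*1000).astype(np.float32));print(m.sum(),q[:,2].mean(),e)
A=np.c_[q[:,:2],np.ones(len(q))];print(np.linalg.lstsq(A,q[:,2],rcond=None)[0])
plan((.605,-.231,.125,-4.9),(.605,-.231,.070,-4.9))
E
```

```text
960 0.10577411133522166 ((582.5690307617188, -228.51295471191406), (42.76569366455078, 25.622018814086914), 85.58430480957031)
[ 0.14541885 -0.0102843   0.01954097]
pos [ 0.557  -0.2271  0.178 ] xang 175.06 t 15.4 w -0.0001321476619460941
[-0.0482  0.0002  0.053 ] turn -0.0
[-4.83e-02  1.00e-04  1.08e-01] turn -0.0
```

```bash
python3 - <<'E'
from h import *
for n in ['scene','top']:
    d=shot(n);P=cloud(d);hsv=cv2.cvtColor(d['img'],cv2.COLOR_RGB2HSV)
    m=(P[...,2]>.09)&(P[...,2]<.13)&(abs(P[...,0]-.605)<.05)&(abs(P[...,1]+.231)<.03)&(hsv[...,1]>150)&(hsv[...,0]<18)
    q=P[m]
    for lo in np.arange(.565,.645,.01):
        z=q[(q[:,0]>=lo)&(q[:,0]<lo+.01)][:,2]
        if len(z): print(n,lo.round(3),len(z),np.median(z).round(4),z.max().round(4))
d=load('scene');cv2.imwrite('pics/j.png',cv2.resize(cv2.cvtColor(d['img'],cv2.COLOR_RGB2BGR)[180:280,140:250],None,fx=5,fy=5))
E
```

```text
scene 0.565 17 0.1056 0.1096
scene 0.575 22 0.1072 0.1109
scene 0.585 21 0.1066 0.1112
scene 0.595 19 0.1068 0.1093
scene 0.605 20 0.108 0.1101
scene 0.615 19 0.1074 0.1113
scene 0.625 27 0.1079 0.1131
scene 0.635 60 0.1045 0.1126
top 0.605 1 0.1101 0.1101
```

View pics/j.png

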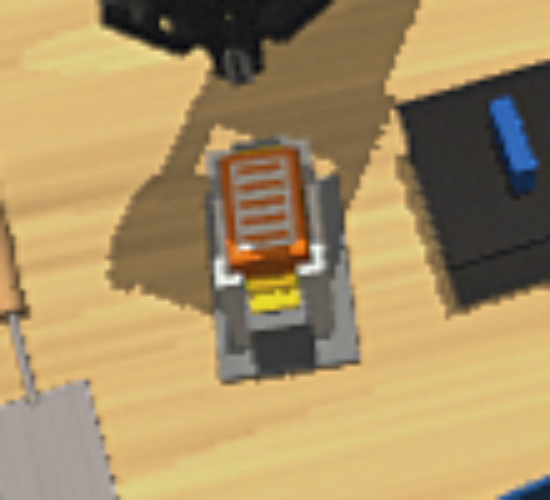

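The crop shows the cassette sitting level between the posts, resting on the catches. Now I'll press down with the fingers shut.

drive_tool --series '[[[-0.048,0,0],0,0.0],[[-0.048,0,0.04],0,0.0],[[-0.048,0,0.06],0,0.0],[[-0.048,0,0.068],0,0.0],[[-0.048,0,0.076],0,0.0],[[-0.048,0,0.084],0,0.0],[[-0.048,0,0.092],0,0.0],[[-0.048,0,0.1],0,0.0],[[-0.048,0,0.106],0,0.0],[[-0.048,0,0.109],0,0.0],[[-0.048,0,0.109],0,0.0],[[-0.048,0,0.109],0,0.0]]'

```text
time_s: 16.7
position: [0.6051, -0.2317, 0.0711]
tool_rot: [[-0.996, 0.086, 0.002], [0.086, 0.996, -0.001], [-0.002, -0.001, -1.0]]
ft_force: [3.6, -0.8, 4.5]
grip_width: 0.0002
gripper_force: 2.1
```

drive_tool --series '[[[0,0,0.0025],0,0.0],[[0,0,0.0035],0,0.0],[[0,0,0.0035],0,0.0],[[0,0,0.0035],0,0.0],[[0,0,-0.01],0,0.0],[[0,0,-0.05],0,0.0],[[0.02,0,-0.1],0,0.0],[[0.06,0,-0.13],0,0.0],[[0.1,0,-0.13],0,0.0],[[0.12,0,-0.13],0,0.0],[[0.12,0,-0.13],0,0.0]]'

```text
time_s: 17.8
position: [0.4823, -0.2201, 0.2011]
tool_rot: [[-0.996, 0.087, -0.002], [0.087, 0.996, 0.001], [0.002, 0.001, -1.0]]
ft_force: [0.9, -0.1, 0.4]
grip_width: 0.0004
gripper_force: 0.0
```

```bash
python3 - <<'E'
from h import *
for n in ['scene','wrist']:
    d=shot(n);P=cloud(d);hsv=cv2.cvtColor(d['img'],cv2.COLOR_RGB2HSV)
    H,S,V=[hsv[...,i].astype(int) for i in range(3)]
    near=(abs(P[...,0]-.605)<.06)&(abs(P[...,1]+.231)<.03)&(P[...,2]>.03)
    q=P[near&(H<18)&(S>150)]
    if len(q)>20:
        e=cv2.minAreaRect((q[:,:2]*1000).astype(np.float32));print(n,len(q),np.percentile(q[:,2],[5,50,95]).round(4),e)
    y=near&(H>22)&(H<35)&(S>150)&(V>90)
    for nm,mm in [('near',y&(P[...,0]<.59)),('far',y&(P[...,0]>.62))]:
        if mm.sum()>3: print(nm,mm.sum(),P[mm].min(0).round(4),P[mm].max(0).round(4))
a=load('scene')['img'][180:280,140:250]
cv2.imwrite('pics/k.png',cv2.cvtColor(cv2.resize(a,None,fx=5,fy=5),cv2.COLOR_RGB2BGR))
E
```

```text
scene 122 [0.0633 0.0721 0.0756] ((597.7181396484375, -230.53404235839844), (44.472572326660156, 63.38742446899414), 84.63717651367188)
near 54 [ 0.5523 -0.2405  0.0723] [ 0.5752 -0.214   0.0882]
far 57 [ 0.6367 -0.248   0.0711] [ 0.6575 -0.2216  0.0901]
```

View pics/k.png

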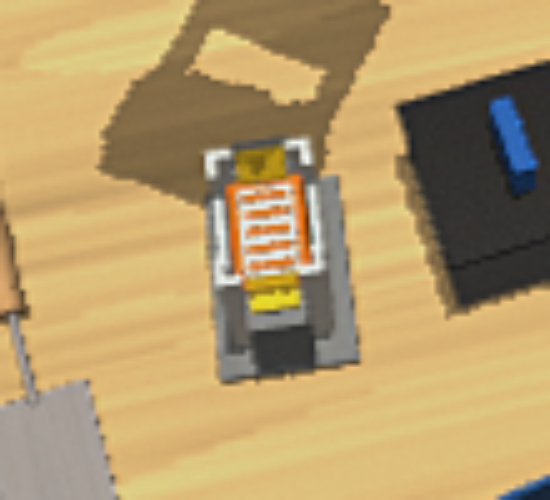

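The cassette's top is at 72 mm and both yellow catches, at crop (262,163) and (275,293), reach over it. I'll check lid A and then hand the job in.

```bash
python3 - <<'E'
from h import *
d=load('scene');P=cloud(d);V=d['img'].max(-1)
m=(abs(P[...,0]-.43)<.08)&(abs(P[...,1]-.25)<.08)&(V<75)&(P[...,2]<.05)
q=P[m];c=np.linalg.lstsq(np.c_[q[:,:2]-q[:,:2].mean(0),np.ones(len(q))],q[:,2],rcond=None)[0];print(m.sum(),c)
if abs(c[0])<.08 and abs(c[1])<.08: print(env.close_job())
E
```

```text
837 [ 0.0016293  -0.00520482  0.0094379 ]
the job is handed in; nothing more can be done
None
```

The job is handed in: the orange cassette is pressed flat into the magazine with both catches over it; it was in the first tub opened, so only that lid came off, and it lies flat on the bench.

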